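# Undo the knurled collar and shut the spice cabinet

### The arm

A 7-joint arm with a two-finger parallel gripper is mounted at the origin on the work surface. World frame = base frame: x ahead of the robot, y to its left, z up, the work surface at z = 0. Lengths are in mm, angles in rad, forces in N, time in s.
With the tool pointing down it reaches from about 400 to 875 mm from the base axis. Payload 4.4 kg.
Tool frame: the origin (TCP) lies at the very end of the fingers, on their centre line; the grasp point (between the pads) lies 19 mm behind it (ctrl.grip_depth is the distance from the TCP to the grasp point, in mm); z points along the fingers, x is the direction in which the jaws open and shut, and the axes are right-handed (so a half turn about z gives the same grasp; the last joint's range is limited). The gripper opens to 85 mm and grips with 20 to 120 N. Pads are 22 mm wide; open, the fingers measure 114 mm over their backs; the gripper's body (76 mm by 85 mm) begins 54 mm behind the grasp point. The pads swing forward as they close: fully open they stand 13 mm farther back than shut.
Start: joints at [-0.066, 0.628, 0.038, 1.517, -0.027, 0.996, -0.02], TCP at [650.014, 0.027, 231.313] pointing down, gripper open.
Joint ranges: [-3.06, 3.06], [-0.37, 2.12], [-1.25, 1.32], [0.18, 2.47], [-1.1, 4.24], [0.23, 1.98], [-2.94, 2.94]. Speed limits (rad/s): [2.57, 2.57, 3.14, 3.14, 3.14, 3.14, 3.14].

### API

Orientations are given as [roll, pitch, yaw] about the fixed x, y, z axes, in that order (R = Rz(yaw) Ry(pitch) Rx(roll)).
In Python, from cell import ctrl gives the robot as it stands.
- The arm moves only by the shell command python3 -m creep 'ROWS'. ROWS is JSON, a list of rows, each an object with "hand": the opening, from 0 (shut) to 1 (fully open); "travel": the shift along the tool's x, y, z in cm, a list of three; "angular": the turn, a rotation vector about the tool's x, y, z in degrees, a list of three. In form: [{"hand": hand, "travel": [tx, ty, tz], "angular": [rx, ry, rz]}, ...]. A call has 1 to 20 rows; each row is the pose to reach, as a shift and turn from the pose measured when the call began, along the tool's axes at that moment; what a row does not reach only later rows make up. A row lasts 1/10 s, in which the tool goes at most 50 mm and 8.59 degrees, less where a joint would pass 70% of its speed; a pose out of reach is approached as far as the arm can. A call with a gripper value outside its range is refused whole. The fingers move at their own pace and stop on an object; the grip force is fixed at half the most. Time passes only in rows, so rows that repeat a pose let the fingers close. It gives the time, the measured TCP pose, the force and the opening at its end, in the units of the state.
- ctrl.read_state(): the state, without advancing time (a new reading comes with each control period).
- ctrl.get_image(name): name is "scene" or "side" or "wrist"; returns a dict with "frame" (384x512x3 uint8, red, green, blue), "fx", "fy", "cx", "cy" (pixels), "origin" and "orientation" of the camera in the world. Camera axes: x right, y down, z forward; pixel columns grow to the right and rows downward; lengths in mm; the calibration is good to about 2 mm. The wrist camera is an equidistant fisheye: a pixel r from the principal point sees the ray r / f radians off the axis. A picture is of the moment at which its call begins. There is no depth.
- ctrl.finish_job(): hands the job in, once; it reports no verdict.
Trained networks look in the newest picture that a camera, given by its name, has taken for a name from the list of things; names that differ only in an ending like _2 or _b are one class to them, and where a whole thing is asked for, a point or a joint stands for the part that bears it (a point fixed in the world has none). Each returns a list of dicts, best first, with "confidence" (0 to 1); they miss things now and then, are a little off and sometimes report something else, mostly with a low value. They report only what shows in the picture. A call takes as long as a camera call.
- ctrl.regions_of(camera, thing): "region" (384x512 bool, what is visible of it).
- ctrl.spot_point(camera, thing): "at" ([x, y, z] in mm, in world coordinates, good to about 4 mm: a listed point, or the origin of a listed thing).
The state is a dict: "clock": time; "qpos": joint angles; "qd": joint speeds; "tau": joint torques, N m; "eef_pos": TCP position; "tool_rot": TCP orientation; "force": force on the tool from outside, world axes, zero at the start; "torque": the same for the moment, N m; "width": finger opening in mm.
Only numpy, scipy, OpenCV 4.12 (cv2) and the standard library are available. Lean on these libraries where they do the work, as an engineer would, in place of code of your own. Each camera call takes 0.05 s, during which the arm holds its last target. There are 200 camera calls.

### The job

The sliding glass door of the spice cabinet is stuck half closed behind the knurled locking collar on the roof: with a fingertip rolling the collar's rim anticlockwise, loosen it to two full turns from tight, so that its index line has come round to the fixed pointer for the second time, and leave it there. Then push the door's upright tab with a finger until the door is fully shut. Do not grip the collar or the tab, and leave the jars, canister, lid, press and bowl as they stand.

Things in the scene. Friction and masses are not known exactly. Their poses are not given: they have to be found in the camera images.
- cabinet: small wooden spice cabinet, fixed on the bamboo riser: 160 mm deep (its x), 360 mm wide (its y), 130 mm high (its z). Origin: centre of its underside; the glazed front is its -x side, facing the robot. The roof is flat. A round brass stud 12 mm across stands up through the middle of the collar to 31 mm above the roof.
- collar_top (a point): centre of the flat top of the steel locking collar on the roof: knurled disc 74 mm across, 22 mm thick, axis vertical. Top 23 mm above the roof when tight; it climbs 3 mm a full turn. A dark radial index line runs from near the stud to the rim along this point's x axis. It turns with light friction (0.05 N m), so a light press (about 8 N) of a fingertip drags it round; it stays where left.
- collar (a joint): angle of the collar from tight (rad): 0 = tight, index line at the fixed pointer; grows anticlockwise seen from above (loosening); 6.28 = one full turn, 12.57 = two; the thread ends at 18.8. It starts a little slack, between 0 and 1.2.
- pointer (a point): middle of the fixed dark steel pointer on the roof, 22 x 5 mm, 12 mm high, directly behind the collar: it lies on the cabinet's +x side of the collar's axis, this point 53 mm from the axis. It marks where the index line stands when the collar is tight.
- door_tab (a point): middle of the upright aluminium finger tab of the sliding glass door: 24 mm along the cabinet's x, 8 mm thick along its y, 35 mm high (point half-way up), top 41 mm above the roof. It stands on the flat hanger bar that carries the door along the front edge of the roof, and travels with the door.
- door (a joint): travel of the sliding glass door (m) along the cabinet's -y: 0 = wide open, 0.17 = fully shut against its stop. Starts half closed, 0.05 to 0.075; slides at about 1.5 N. With the collar tight its rim blocks the door's hanger bar (top 6 mm above the roof) at about 0.08; from about 1.7 turns the bar passes under it.
- jar_tall_mid (a point): cork-topped glass jar, 76 mm diameter, 137 mm high with cork; point on its axis 58 mm above its foot. Bystander, loose.
- jar_short_mid (a point): cork-topped glass jar, 76 mm diameter, 107 mm high with cork; point on its axis 43 mm above its foot. Bystander, loose.
- canister_mid (a point): red ceramic canister with knob lid, 88 mm diameter, 134 mm high; point on its axis 60 mm above its foot. Bystander, loose.
- silicone_lid_mid (a point): orange silicone lid, 72 mm diameter, 6 mm thick with a small knob (20 mm high in all), lying on the back of the cabinet roof; point 10 mm above its foot. Bystander, loose.
- citrus_press_mid (a point): hand-held steel citrus press lying on the counter, cup 80 mm diameter, handles about 150 mm long, 56 mm high; point on the cup's axis 20 mm above its foot. Bystander, loose.
- bowl_in (a point): small steel bowl, 110 mm diameter, 45 mm high; point at its inner floor. Bystander, loose.

How it is judged (in metres and radians):
On the way, in this order (a step that is already met when the one before it is completed fails the run):
1. the collar stands two full turns from tight (value of joint collar between 11.966 and 13.166 rad and value of joint door below 0.1 m), for 0.2 s.
2. the door is fully shut (value of joint door above 0.163 m), for 0.2 s.
At the end, for the whole second after the job is handed in: The collar rests at two full turns from tight, within 0.6 rad (about a tenth of a turn) either way, and the door is shut to within 7 mm of its stop (value of joint collar between 11.966 and 13.166 rad and value of joint door above 0.163 m and not (velocity of joint collar above 0.1 rad/s) and velocity of joint collar above -0.1 rad/s); the robot touches nothing.
It fails at once if the collar is taken between the fingers (horizontal distance between the grasp point and collar_top below 0.012 m and z of the grasp point in the frame of collar_top between -0.04 and 0.012 m).
It fails at once if the door's tab is taken between the fingers (horizontal distance between the grasp point and door_tab below 0.009 m and z of the grasp point in the frame of door_tab between -0.04 and 0.032 m).
It fails at once if a bystander is lifted or shifted by more than 20 mm (distance of any of jar_tall_mid, jar_short_mid, canister_mid, silicone_lid_mid, citrus_press_mid, bowl_in from where it was at the start of the episode above 0.02 m).
It also fails if it takes over 67 s, if anything falls off the work surface, if the arm or the gripper's body presses on something with over 40 N, if the wrist force passes 120 N, or if a joint passes its speed limit or range.

## Working session

There is one attempt and no reset: what is moved stays moved. The work goes in short steps, Python scripts to look and compute and a shell command to move; the robot and the scene stay as the last step left them, time stands still between calls to the robot, and variables do not carry over. Pictures are saved under pics/ and viewed, about 8 in all and at most 12, crops included, and the job is handed in when it is done.

```bash
mkdir -p pics; ls; cat > h.py <<'E'
from cell import ctrl
import numpy as np, cv2
from scipy.spatial.transform import Rotation as R
def save(cam,name,crop=None,scale=1):
    im=ctrl.get_image(cam); f=im["frame"][:,:,::-1]
    if crop: a,b,c,d=crop; f=f[b:d,a:c]
    cv2.imwrite("pics/"+name,cv2.resize(f,None,fx=scale,fy=scale,interpolation=cv2.INTER_CUBIC)); return im
def st():
    s=ctrl.read_state(); print(round(s["clock"],2),np.round(s["eef_pos"],1),np.round(s["tool_rot"],3),"F",np.round(s["force"],1),"w",round(s["width"],1)); return s
E
python3 - <<'E'
from h import *
st()
for c in ("scene","side","wrist"):
    im=save(c,c+"0.png",None,1.0)
    print(c,im["fx"],im["cx"],im["cy"],np.round(im["origin"]),np.round(im["orientation"],3))
    for t in ("cabinet","collar_top","pointer","door_tab","silicone_lid_mid","jar_tall_mid","jar_short_mid","canister_mid","bowl_in","citrus_press_mid"):
        print(t,[(np.round(p["at"]).tolist(),round(p["confidence"],2)) for p in ctrl.spot_point(c,t)[:2]])
f=[cv2.imread(f"pics/{c}0.png") for c in ("scene","side")]
cv2.imwrite("pics/a.png",cv2.resize(np.hstack(f),(800,300)))
E
```

```text
pics
0.0 [649.4   0.  230.4] [3.142e+00 2.000e-03 0.000e+00] F [ 0.  -0.   0.8] w 85.5
scene 489.6139058539414 255.74063905359526 192.8767574645966 [1241.  888.  956.] [-2.194 -0.023  2.416]
cabinet [([582.0, 40.0, 47.0], 0.56), ([344.0, 283.0, 18.0], 0.22)]
collar_top [([561.0, -64.0, 204.0], 0.72), ([576.0, 325.0, 110.0], 0.5)]
pointer [([615.0, -58.0, 189.0], 0.7)]
door_tab [([505.0, 97.0, 206.0], 0.79)]
silicone_lid_mid [([611.0, 113.0, 190.0], 0.57)]
jar_tall_mid [([579.0, 328.0, 108.0], 0.61)]
jar_short_mid [([566.0, 432.0, 90.0], 0.91)]
canister_mid [([627.0, -247.0, 110.0], 0.75)]
bowl_in [([328.0, -283.0, 5.0], 0.82)]
citrus_press_mid [([344.0, 282.0, 19.0], 0.8), ([583.0, 40.0, 47.0], 0.74)]
side 355.26179902582686 255.48206306092095 191.07208256718968 [ 354. -696.  615.] [-2.11  -0.024 -0.169]
cabinet [([506.0, 106.0, 204.0], 0.67)]
collar_top [([560.0, -64.0, 203.0], 0.85), ([611.0, 114.0, 188.0], 0.6)]
pointer [([612.0, -60.0, 183.0], 0.62), ([578.0, 40.0, 54.0], 0.48)]
door_tab [([509.0, 104.0, 205.0], 0.88)]
silicone_lid_mid [([608.0, 110.0, 191.0], 0.78)]
jar_tall_mid [([576.0, 329.0, 106.0], 0.75)]
jar_short_mid [([565.0, 429.0, 96.0], 0.6)]
canister_mid [([627.0, -248.0, 112.0], 0.85)]
bowl_in [([326.0, -278.0, 5.0], 0.81)]
citrus_press_mid [([348.0, 282.0, 15.0], 0.82)]
wrist 297.3186396354542 257.53832933704757 186.77891165135682 [649.  64. 374.] [ 2.882e+00 -0.000e+00 -1.000e-03]
cabinet [([578.0, 40.0, 51.0], 0.57)]
collar_top [([615.0, -55.0, 186.0], 0.63)]
pointer [([614.0, -56.0, 186.0], 0.62)]
door_tab [([504.0, 96.0, 197.0], 0.56)]
silicone_lid_mid [([610.0, 116.0, 190.0], 0.86)]
jar_tall_mid []
jar_short_mid []
canister_mid []
bowl_in []
citrus_press_mid []
```

View pics/a.png

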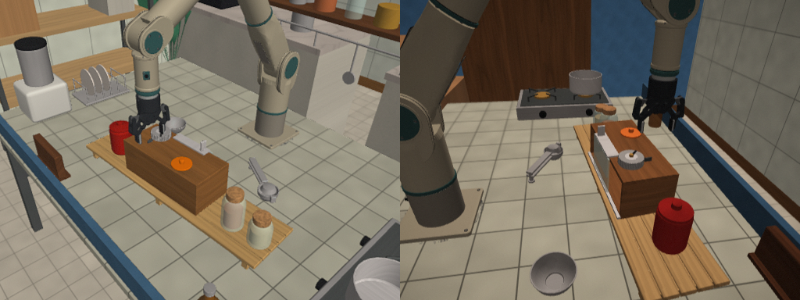

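View pics/wrist0.png

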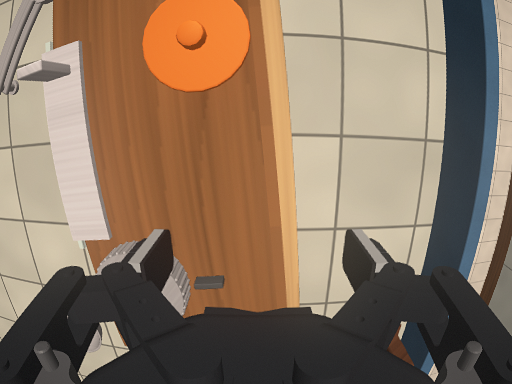

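The pictures show the cabinet with the collar at its right (-y) end. The orange lid is at the back left, the white hanger bar and tab are along the front, and the jars and canister are well to the sides. Next I'll rectify the collar top to read the index line.

```bash
cat >> h.py <<'E'
def proj(im,P):
    Rw=R.from_euler("xyz",im["orientation"]).as_matrix()
    p=(np.asarray(P,float)-im["origin"])@Rw
    return np.stack([im["fx"]*p[...,0]/p[...,2]+im["cx"],im["fy"]*p[...,1]/p[...,2]+im["cy"]],-1)
def rect(im,c,half,z,s):   # top-down view, right=+x, up=+y, s px/mm
    n=int(2*half*s); g=(np.arange(n)-n/2)/s
    X,Y=np.meshgrid(g+c[0],-g+c[1]); uv=proj(im,np.stack([X,Y,0*X+z],-1)).astype(np.float32)
    return cv2.remap(im["frame"][:,:,::-1],uv[...,0],uv[...,1],cv2.INTER_CUBIC)
def index(im,c,z):   # darkest radial line on collar top: angle deg
    a=np.radians(np.arange(0,360,2)); r=np.arange(14,31,1.)
    A,Rr=np.meshgrid(a,r,indexing="ij")
    uv=proj(im,np.stack([c[0]+Rr*np.cos(A),c[1]+Rr*np.sin(A),0*A+z],-1)).astype(np.float32)
    g=cv2.cvtColor(im["frame"],cv2.COLOR_RGB2GRAY).astype(np.float32)
    v=cv2.remap(g,uv[...,0],uv[...,1],cv2.INTER_LINEAR).mean(1)
    o=np.argsort(v)[:6]; return [(int(2*i),int(v[i])) for i in o],int(np.median(v))
E
python3 - <<'E'
from h import *
c=(560.5,-64)
o=[]
for cam in ("side","scene"):
    im=ctrl.get_image(cam); print(cam,index(im,c,203.5)); o.append(rect(im,c,60,203.5,3.3))
im=ctrl.get_image("side"); w=rect(im,(570,20),140,180,1.41)
cv2.imwrite("pics/r0.png",np.hstack(o[:1]+[cv2.resize(w,(o[0].shape[1],)*2)]))
for cam in ("scene","side"):
  for t in ("pointer","door_tab"):
    r=ctrl.regions_of(cam,t)[0]["region"]; ys,xs=np.nonzero(r); print(cam,t,xs.mean().round(1),ys.mean().round(1),r.sum(), proj(ctrl.get_image(cam),[[614,-58,186],[507,101,203.5]]).round(1).tolist())
E
```

```text
side ([(48, 30), (50, 31), (46, 39), (52, 39), (44, 54), (54, 55)], 153)
scene ([(230, 22), (232, 23), (246, 24), (228, 24), (234, 25), (244, 25)], 131)
scene pointer 226.9 214.2 9097 [[192.3, 180.8], [259.4, 186.8]]
scene door_tab 247.4 184.6 544 [[192.3, 180.8], [259.4, 186.8]]
side pointer 294.3 217.4 9611 [[316.9, 202.7], [258.0, 166.5]]
side door_tab 260.1 198.5 1485 [[316.9, 202.7], [258.0, 166.5]]
```

View pics/r0.png

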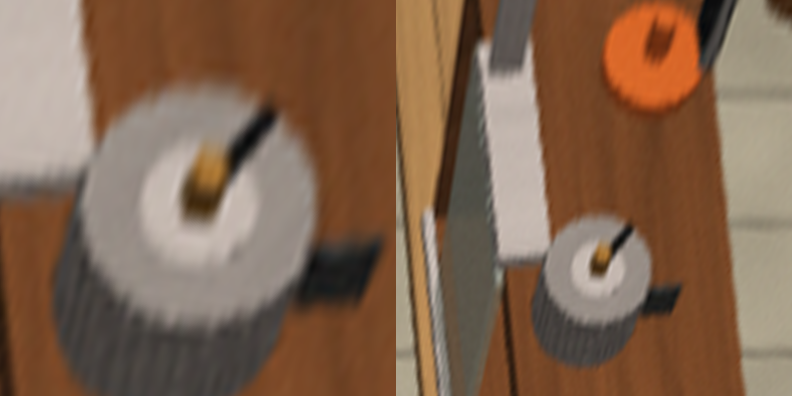

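The side view shows the index line at about 48° in the world, and the pointer direction is about 5°. So the collar starts near 0.75 rad and needs about +677°. I'll go above the rim with the hand shut, at 100° on the orbit.

```bash
python3 -m creep '[{"hand":0,"travel":[-4.7,1.9,0],"angular":[0,0,0]},{"hand":0,"travel":[-9.4,3.8,0],"angular":[0,0,0]},{"hand":0,"travel":[-9.4,3.8,1.0],"angular":[0,0,0]},{"hand":0,"travel":[-9.4,3.8,2.0],"angular":[0,0,0]},{"hand":0,"travel":[-9.4,3.8,2.0],"angular":[0,0,0]},{"hand":0,"travel":[-9.4,3.8,2.0],"angular":[0,0,0]},{"hand":0,"travel":[-9.4,3.8,2.0],"angular":[0,0,0]}]'
python3 - <<'E'
from h import *
st(); im=save("side","s1.png",(200,120,360,240),4)
E
```

```text
clock: 2.9
eef_pos: [557.3, -37.4, 211.4]
tool_rot: [-3.141, -0.001, 0.001]
force: [-0.5, -0.1, 1.1]
width: 0.2
2.9 [557.3 -37.4 211.4] [-3.141e+00 -1.000e-03  1.000e-03] F [-0.5 -0.1  1.1] w 0.2
```

View pics/s1.png

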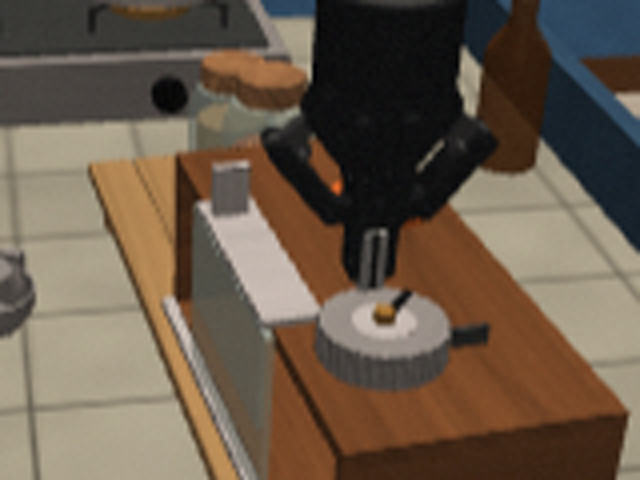

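The finger hangs just above the far rim and the index line stays in view. I'll lower it to contact.

```bash
python3 -m creep '[{"hand":0,"travel":[-0.1,0.1,0.4],"angular":[0,0,0]},{"hand":0,"travel":[-0.1,0.1,0.6],"angular":[0,0,0]},{"hand":0,"travel":[-0.1,0.1,0.7],"angular":[0,0,0]},{"hand":0,"travel":[-0.1,0.1,0.75],"angular":[0,0,0]},{"hand":0,"travel":[-0.1,0.1,0.75],"angular":[0,0,0]}]'
```

```text
clock: 3.45
eef_pos: [556.0, -38.5, 203.8]
tool_rot: [-3.141, -0.001, 0.001]
force: [0.2, -0.4, 0.3]
width: 0.2
```

```bash
python3 -m creep '[{"hand":0,"travel":[0,0,0.05],"angular":[0,0,0]},{"hand":0,"travel":[0,0,0.1],"angular":[0,0,0]},{"hand":0,"travel":[0,0,0.1],"angular":[0,0,0]}]'; python3 -m creep '[{"hand":0,"travel":[0,0,0.05],"angular":[0,0,0]},{"hand":0,"travel":[0,0,0.1],"angular":[0,0,0]},{"hand":0,"travel":[0,0,0.1],"angular":[0,0,0]}]'
```

```text
clock: 3.75
eef_pos: [556.2, -38.4, 203.3]
tool_rot: [-3.141, -0.001, 0.001]
force: [0.0, 0.5, 3.0]
width: 0.1
clock: 4.05
eef_pos: [556.3, -38.3, 203.1]
tool_rot: [-3.141, -0.002, 0.001]
force: [-2.1, 1.1, 8.2]
width: -0.0
```

```bash
cat > orb.py <<'E'
import sys,numpy as np
from cell import ctrl
# usage: orb.py stepdeg n press_mm : shifts in cm round the collar axis, at r=27
st,n,pr=map(float,sys.argv[1:]); c=np.array([560.5,-65.]); s=ctrl.read_state(); p=np.array(s["eef_pos"])[:2]-c
f0=np.degrees(np.arctan2(p[1],p[0])); print("phi0",f0.round(1),"r",np.hypot(*p).round(1))
for k in range(1,int(n)+1):
    f=np.radians(f0+st*k); d=27*np.array([np.cos(f),np.sin(f)])-p
    print("[%.2f,%.2f,%.2f]"%(d[0]/10,-d[1]/10,(pr-3*st*k/360)/10),end=" ")
E
python3 orb.py 12 11 1.5
```

```text
phi0 99.0 r 27.0
[-0.55,0.15,0.14] [-1.05,0.40,0.13] [-1.49,0.76,0.12] [-1.84,1.20,0.11] [-2.10,1.70,0.10] [-2.25,2.24,0.09] [-2.28,2.81,0.08] [-2.19,3.36,0.07] [-1.99,3.89,0.06] [-1.68,4.37,0.05] [-1.28,4.76,0.04]
```

```bash
python3 -m creep '[{"hand":0,"travel":[-0.55,0.15,0.14],"angular":[0,0,0]},{"hand":0,"travel":[-1.05,0.40,0.13],"angular":[0,0,0]},{"hand":0,"travel":[-1.49,0.76,0.12],"angular":[0,0,0]},{"hand":0,"travel":[-1.84,1.20,0.11],"angular":[0,0,0]},{"hand":0,"travel":[-2.10,1.70,0.10],"angular":[0,0,0]},{"hand":0,"travel":[-2.25,2.24,0.09],"angular":[0,0,0]},{"hand":0,"travel":[-2.28,2.81,0.08],"angular":[0,0,0]},{"hand":0,"travel":[-2.19,3.36,0.07],"angular":[0,0,0]},{"hand":0,"travel":[-1.99,3.89,0.06],"angular":[0,0,0]},{"hand":0,"travel":[-1.68,4.37,0.05],"angular":[0,0,0]},{"hand":0,"travel":[-1.28,4.76,0.04],"angular":[0,0,0]}]'
python3 - <<'E'
from h import *
im=ctrl.get_image("side"); print(index(im,(560.5,-65),204.2))
cv2.imwrite("pics/r2.png",rect(im,(560.5,-65),60,204.2,3.3))
E
python3 orb.py 12 20 1.5
```

```text
clock: 5.15
eef_pos: [544.0, -85.0, 203.7]
tool_rot: [-3.14, -0.003, 0.001]
force: [-2.2, 2.8, 10.1]
width: 0.4
([(64, 18), (62, 19), (66, 22), (146, 26), (144, 26), (126, 27)], 65)
phi0 -126.8 r 26.1
[0.43,0.36,0.14] [0.96,0.55,0.13] [1.52,0.61,0.12] [2.09,0.56,0.11] [2.63,0.39,0.10] [3.12,0.12,0.09] [3.54,-0.25,0.08] [3.88,-0.71,0.07] [4.12,-1.22,0.06] [4.24,-1.77,0.05] [4.25,-2.33,0.04] [4.14,-2.89,0.03] [3.92,-3.41,0.02] [3.59,-3.87,0.01] [3.18,-4.25,0.00] [2.69,-4.54,-0.01] [2.16,-4.72,-0.02] [1.60,-4.79,-0.03] [1.04,-4.74,-0.04] [0.50,-4.57,-0.05]
```

View pics/r2.png

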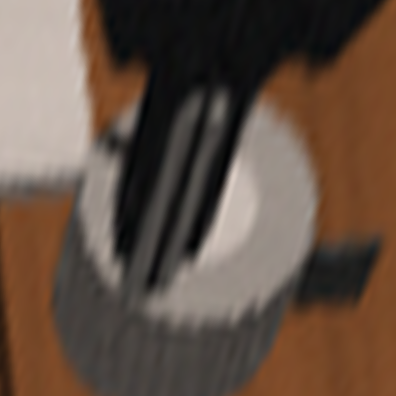

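The index line stands at about 147°, at pixel (110,140). The finger has gone 134° and the collar about 99°, so the drag works with some slip. I'll continue with a little more press.

```bash
python3 -m creep '[{"hand":0,"travel":[0.43,0.36,0.19],"angular":[0,0,0]},{"hand":0,"travel":[0.96,0.55,0.18],"angular":[0,0,0]},{"hand":0,"travel":[1.52,0.61,0.17],"angular":[0,0,0]},{"hand":0,"travel":[2.09,0.56,0.16],"angular":[0,0,0]},{"hand":0,"travel":[2.63,0.39,0.16],"angular":[0,0,0]},{"hand":0,"travel":[3.12,0.12,0.15],"angular":[0,0,0]},{"hand":0,"travel":[3.54,-0.25,0.14],"angular":[0,0,0]},{"hand":0,"travel":[3.88,-0.71,0.13],"angular":[0,0,0]},{"hand":0,"travel":[4.12,-1.22,0.12],"angular":[0,0,0]},{"hand":0,"travel":[4.24,-1.77,0.12],"angular":[0,0,0]},{"hand":0,"travel":[4.25,-2.33,0.11],"angular":[0,0,0]},{"hand":0,"travel":[4.14,-2.89,0.10],"angular":[0,0,0]},{"hand":0,"travel":[3.92,-3.41,0.09],"angular":[0,0,0]},{"hand":0,"travel":[3.59,-3.87,0.08],"angular":[0,0,0]},{"hand":0,"travel":[3.18,-4.25,0.08],"angular":[0,0,0]},{"hand":0,"travel":[2.69,-4.54,0.07],"angular":[0,0,0]},{"hand":0,"travel":[2.16,-4.72,0.06],"angular":[0,0,0]},{"hand":0,"travel":[1.60,-4.79,0.05],"angular":[0,0,0]}]'
python3 - <<'E'
from h import *
im=ctrl.get_image("side"); print(index(im,(560.5,-65),205.5))
cv2.imwrite("pics/r3.png",rect(im,(560.5,-65),60,205.5,3.3))
E
python3 orb.py 12 20 2
```

```text
clock: 7.0
eef_pos: [564.3, -38.1, 205.2]
tool_rot: [-3.141, -0.013, 0.001]
force: [3.7, -0.9, 7.0]
width: 0.1
([(308, 46), (310, 46), (306, 53), (312, 54), (304, 63), (76, 64)], 153)
phi0 84.5 r 27.1
[-0.57,0.01,0.19] [-1.12,0.14,0.18] [-1.63,0.37,0.17] [-2.08,0.71,0.16] [-2.46,1.13,0.15] [-2.74,1.62,0.14] [-2.91,2.16,0.13] [-2.96,2.72,0.12] [-2.90,3.28,0.11] [-2.72,3.82,0.10] [-2.43,4.30,0.09] [-2.05,4.72,0.08] [-1.59,5.05,0.07] [-1.08,5.27,0.06] [-0.52,5.39,0.05] [0.04,5.38,0.04] [0.59,5.26,0.03] [1.11,5.03,0.02] [1.56,4.69,0.01] [1.94,4.27,0.00]
```

Index now 308° (drive ratio 0.76). The height agrees, since 205.2 is what 2.2 mm of climb predicts. 417° remain.

```bash
python3 -m creep '[{"hand":0,"travel":[-0.57,0.01,0.19],"angular":[0,0,0]},{"hand":0,"travel":[-1.12,0.14,0.18],"angular":[0,0,0]},{"hand":0,"travel":[-1.63,0.37,0.18],"angular":[0,0,0]},{"hand":0,"travel":[-2.08,0.71,0.17],"angular":[0,0,0]},{"hand":0,"travel":[-2.46,1.13,0.16],"angular":[0,0,0]},{"hand":0,"travel":[-2.74,1.62,0.15],"angular":[0,0,0]},{"hand":0,"travel":[-2.91,2.16,0.14],"angular":[0,0,0]},{"hand":0,"travel":[-2.96,2.72,0.14],"angular":[0,0,0]},{"hand":0,"travel":[-2.90,3.28,0.13],"angular":[0,0,0]},{"hand":0,"travel":[-2.72,3.82,0.12],"angular":[0,0,0]},{"hand":0,"travel":[-2.43,4.30,0.12],"angular":[0,0,0]},{"hand":0,"travel":[-2.05,4.72,0.11],"angular":[0,0,0]},{"hand":0,"travel":[-1.59,5.05,0.10],"angular":[0,0,0]},{"hand":0,"travel":[-1.08,5.27,0.10],"angular":[0,0,0]},{"hand":0,"travel":[-0.52,5.39,0.09],"angular":[0,0,0]},{"hand":0,"travel":[0.04,5.38,0.08],"angular":[0,0,0]},{"hand":0,"travel":[0.59,5.26,0.07],"angular":[0,0,0]},{"hand":0,"travel":[1.11,5.03,0.07],"angular":[0,0,0]},{"hand":0,"travel":[1.56,4.69,0.06],"angular":[0,0,0]},{"hand":0,"travel":[1.94,4.27,0.05],"angular":[0,0,0]}]'
python3 orb.py 12 20 2
```

```text
clock: 9.05
eef_pos: [583.3, -82.6, 206.5]
tool_rot: [3.14, -0.013, -0.0]
force: [-3.0, -1.9, 10.3]
width: 0.4
phi0 -37.7 r 28.7
[0.16,-0.59,0.19] [0.35,-1.12,0.18] [0.42,-1.68,0.17] [0.38,-2.24,0.16] [0.22,-2.78,0.15] [-0.05,-3.28,0.14] [-0.41,-3.71,0.13] [-0.86,-4.05,0.12] [-1.37,-4.30,0.11] [-1.92,-4.43,0.10] [-2.48,-4.45,0.09] [-3.04,-4.35,0.08] [-3.56,-4.13,0.07] [-4.02,-3.81,0.06] [-4.41,-3.41,0.05] [-4.71,-2.93,0.04] [-4.90,-2.39,0.03] [-4.97,-1.83,0.02] [-4.93,-1.27,0.01] [-4.77,-0.73,0.00]
```

```bash
python3 -m creep '[{"hand":0,"travel":[0.16,-0.59,0.19],"angular":[0,0,0]},{"hand":0,"travel":[0.35,-1.12,0.18],"angular":[0,0,0]},{"hand":0,"travel":[0.42,-1.68,0.18],"angular":[0,0,0]},{"hand":0,"travel":[0.38,-2.24,0.17],"angular":[0,0,0]},{"hand":0,"travel":[0.22,-2.78,0.16],"angular":[0,0,0]},{"hand":0,"travel":[-0.05,-3.28,0.15],"angular":[0,0,0]},{"hand":0,"travel":[-0.41,-3.71,0.14],"angular":[0,0,0]},{"hand":0,"travel":[-0.86,-4.05,0.14],"angular":[0,0,0]},{"hand":0,"travel":[-1.37,-4.30,0.13],"angular":[0,0,0]},{"hand":0,"travel":[-1.92,-4.43,0.12],"angular":[0,0,0]}]'
python3 - <<'E'
from h import *
im=ctrl.get_image("side"); print(index(im,(560.5,-65),207.7))
cv2.imwrite("pics/r4.png",rect(im,(560.5,-65),60,207.7,3.3))
E
python3 orb.py 12 20 2
```

```text
clock: 10.05
eef_pos: [568.1, -38.7, 207.3]
tool_rot: [3.139, -0.023, -0.0]
force: [4.5, -0.2, 8.9]
width: -0.1
([(208, 40), (210, 42), (206, 48), (212, 51), (204, 62), (214, 65)], 154)
phi0 76.4 r 27.3
[-0.57,-0.04,0.19] [-1.13,0.00,0.18] [-1.67,0.16,0.17] [-2.17,0.43,0.16] [-2.60,0.79,0.15] [-2.94,1.24,0.14] [-3.19,1.75,0.13] [-3.32,2.30,0.12] [-3.34,2.86,0.11] [-3.23,3.42,0.10] [-3.02,3.94,0.09] [-2.70,4.41,0.08] [-2.29,4.80,0.07] [-1.81,5.09,0.06] [-1.28,5.28,0.05] [-0.72,5.36,0.04] [-0.16,5.31,0.03] [0.38,5.15,0.02] [0.88,4.89,0.01] [1.31,4.52,0.00]
```

Index 568° cumulative, 157° left, which is about 17 more rows.

```bash
python3 -m creep '[{"hand":0,"travel":[-0.57,-0.04,0.19],"angular":[0,0,0]},{"hand":0,"travel":[-1.13,0.00,0.18],"angular":[0,0,0]},{"hand":0,"travel":[-1.67,0.16,0.18],"angular":[0,0,0]},{"hand":0,"travel":[-2.17,0.43,0.17],"angular":[0,0,0]},{"hand":0,"travel":[-2.60,0.79,0.16],"angular":[0,0,0]},{"hand":0,"travel":[-2.94,1.24,0.15],"angular":[0,0,0]},{"hand":0,"travel":[-3.19,1.75,0.14],"angular":[0,0,0]},{"hand":0,"travel":[-3.32,2.30,0.14],"angular":[0,0,0]},{"hand":0,"travel":[-3.34,2.86,0.13],"angular":[0,0,0]},{"hand":0,"travel":[-3.23,3.42,0.12],"angular":[0,0,0]},{"hand":0,"travel":[-3.02,3.94,0.12],"angular":[0,0,0]},{"hand":0,"travel":[-2.70,4.41,0.11],"angular":[0,0,0]},{"hand":0,"travel":[-2.29,4.80,0.10],"angular":[0,0,0]},{"hand":0,"travel":[-1.81,5.09,0.10],"angular":[0,0,0]},{"hand":0,"travel":[-1.28,5.28,0.09],"angular":[0,0,0]},{"hand":0,"travel":[-0.72,5.36,0.08],"angular":[0,0,0]},{"hand":0,"travel":[-0.16,5.31,0.08],"angular":[0,0,0]},{"hand":0,"travel":[-0.16,5.31,0.08],"angular":[0,0,0]}]'
python3 -m creep '[{"hand":0,"travel":[0,0,-1],"angular":[0,0,0]},{"hand":0,"travel":[0,0,-4],"angular":[0,0,0]},{"hand":0,"travel":[-2,-5,-4],"angular":[0,0,0]},{"hand":0,"travel":[-3,-10,-4],"angular":[0,0,0]},{"hand":0,"travel":[-4,-14,-4],"angular":[0,0,0]},{"hand":0,"travel":[-4,-14,-4],"angular":[0,0,0]}]'
python3 - <<'E'
from h import *
st()
im=ctrl.get_image("side"); print(index(im,(560.5,-65),209))
cv2.imwrite("pics/r5.png",np.hstack([rect(im,(560.5,-65),60,209,3.3),cv2.resize(im["frame"][100:250,180:380,::-1],(396,396))]))
for cam in ("side","scene","wrist"):
  for t in ("door_tab","collar_top"): print(cam,t,[(np.round(p["at"],1).tolist(),round(p["confidence"],2)) for p in ctrl.spot_point(cam,t)[:1]])
E
```

```text
clock: 11.9
eef_pos: [566.9, -92.1, 208.3]
tool_rot: [3.138, -0.025, -0.0]
force: [-2.3, -0.2, 11.8]
width: 0.0
clock: 12.5
eef_pos: [524.0, 56.3, 246.9]
tool_rot: [-3.14, -0.023, 0.011]
force: [0.2, -0.4, 0.8]
width: 0.2
12.5 [524.   56.3 246.9] [-3.14  -0.023  0.011] F [ 0.2 -0.4  0.8] w 0.2
([(354, 63), (356, 64), (352, 65), (350, 67), (348, 69), (346, 73)], 152)
side door_tab [([508.0, 105.3, 202.8], 0.98)]
side collar_top [([557.2, -67.8, 205.5], 0.79)]
scene door_tab [([506.2, 99.9, 205.7], 0.65)]
scene collar_top [([561.0, -60.9, 201.6], 0.56)]
wrist door_tab [([504.2, 96.4, 197.4], 0.56)]
wrist collar_top [([615.0, -54.6, 185.6], 0.63)]
```

View pics/r5.png

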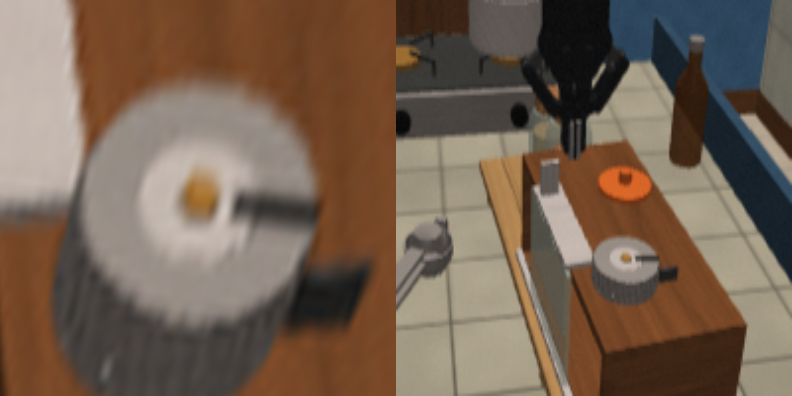

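The index line is at about 355–358°, some 10° (0.2 rad) short of the pointer direction, well inside ±0.6 rad, and the door has not moved. Next I'll go behind the tab's +y side and push.

```bash
python3 -m creep '[{"hand":0,"travel":[-1,-4,-0.5],"angular":[0,0,0]},{"hand":0,"travel":[-1.7,-8,-0.5],"angular":[0,0,0]},{"hand":0,"travel":[-1.7,-8.2,0],"angular":[0,0,0]},{"hand":0,"travel":[-1.7,-8.2,2],"angular":[0,0,0]},{"hand":0,"travel":[-1.7,-8.2,4],"angular":[0,0,0]},{"hand":0,"travel":[-1.7,-8.2,4.4],"angular":[0,0,0]},{"hand":0,"travel":[-1.7,-8.2,4.4],"angular":[0,0,0]}]'
python3 -c "
from h import *
save('side','s6.png',(220,100,340,190),6)"
```

```text
clock: 13.55
eef_pos: [510.4, 127.2, 201.5]
tool_rot: [3.137, -0.023, -0.004]
force: [1.2, -0.7, 0.8]
width: 0.2
```

View pics/s6.png

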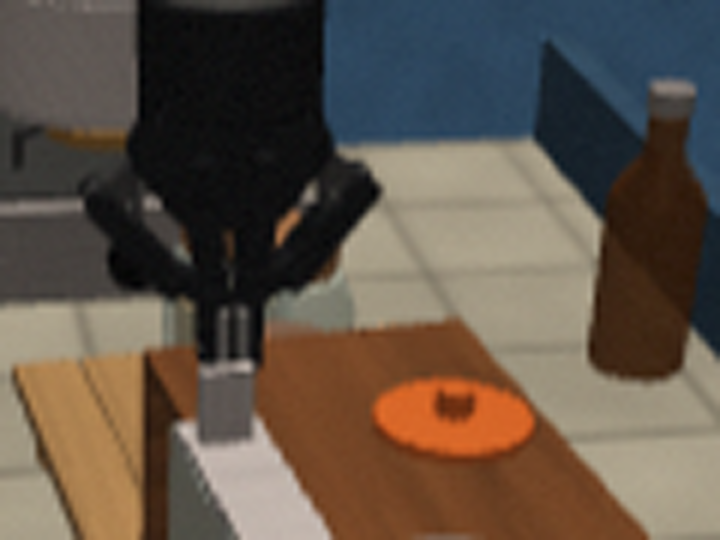

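The finger stands behind the tab (tab at px 225,400). Now I'll push along the door's travel.

```bash
python3 -m creep '[{"hand":0,"travel":[0,0.5,0],"angular":[0,0,0]},{"hand":0,"travel":[0,1,0],"angular":[0,0,0]},{"hand":0,"travel":[0.1,1.5,0],"angular":[0,0,0]},{"hand":0,"travel":[0.1,2.2,0],"angular":[0,0,0]},{"hand":0,"travel":[0.2,3,0],"angular":[0,0,0]},{"hand":0,"travel":[0.3,4,0],"angular":[0,0,0]},{"hand":0,"travel":[0.4,5,0],"angular":[0,0,0]},{"hand":0,"travel":[0.5,6,0],"angular":[0,0,0]},{"hand":0,"travel":[0.6,7,0],"angular":[0,0,0]},{"hand":0,"travel":[0.7,8,0],"angular":[0,0,0]},{"hand":0,"travel":[0.8,9,0],"angular":[0,0,0]},{"hand":0,"travel":[0.9,10,0],"angular":[0,0,0]},{"hand":0,"travel":[1.0,10.5,0],"angular":[0,0,0]},{"hand":0,"travel":[1.0,10.7,0],"angular":[0,0,0]}]'
python3 -c "
from h import *
im=save('side','s7.png',(200,110,350,230),5); print(index(im,(560.5,-65),209)); print([p['at'] for p in ctrl.spot_point('side','door_tab')[:1]])"
```

```text
clock: 15.0
eef_pos: [520.1, 19.4, 202.8]
tool_rot: [3.137, -0.024, -0.005]
force: [1.5, 1.7, 0.2]
width: -0.3
([(354, 63), (356, 64), (352, 65), (350, 67), (348, 69), (346, 72)], 152)
[[517.8, 5.1, 202.6]]
```

View pics/s7.png

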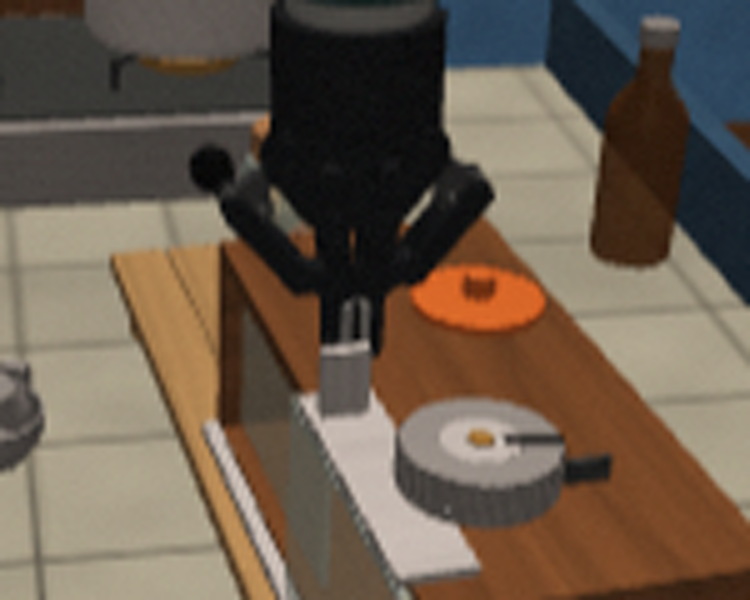

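The bar has passed under the collar, the index is unchanged, and the force is still only sliding friction. I'll continue to the stop.

```bash
python3 -m creep '[{"hand":0,"travel":[0.05,0.4,0],"angular":[0,0,0]},{"hand":0,"travel":[0.1,0.8,0],"angular":[0,0,0]},{"hand":0,"travel":[0.1,1.0,0],"angular":[0,0,0]},{"hand":0,"travel":[0.1,1.0,0],"angular":[0,0,0]}]'; python3 -m creep '[{"hand":0,"travel":[0,0.2,0],"angular":[0,0,0]},{"hand":0,"travel":[0,0.4,0],"angular":[0,0,0]},{"hand":0,"travel":[0.05,0.4,0],"angular":[0,0,0]}]'; python3 -m creep '[{"hand":0,"travel":[0,0.2,0],"angular":[0,0,0]},{"hand":0,"travel":[0,0.3,0],"angular":[0,0,0]},{"hand":0,"travel":[0,0.3,0],"angular":[0,0,0]}]'
```

```text
clock: 15.5
eef_pos: [519.9, 17.1, 202.7]
tool_rot: [-3.138, -0.022, 0.001]
force: [-2.3, 16.2, 1.2]
width: -0.2
clock: 15.8
eef_pos: [519.5, 17.3, 202.7]
tool_rot: [-3.133, -0.02, 0.004]
force: [-2.4, 10.4, 2.8]
width: 0.1
clock: 16.1
eef_pos: [519.4, 17.4, 202.7]
tool_rot: [-3.129, -0.02, 0.006]
force: [-1.6, 8.3, 0.5]
width: -0.0
```

A hard stop at y≈17 (16 N), after about 100 mm of tab travel, which fits the 95–120 mm expected. I'll back off, lift and check.

```bash
python3 -m creep '[{"hand":0,"travel":[0,-0.5,0],"angular":[0,0,0]},{"hand":0,"travel":[0,-2,0],"angular":[0,0,0]},{"hand":0,"travel":[0,-3,-2],"angular":[0,0,0]},{"hand":0,"travel":[0,-5,-6],"angular":[0,0,0]},{"hand":0,"travel":[0,-8,-8],"angular":[0,0,0]},{"hand":0,"travel":[0,-8,-8],"angular":[0,0,0]},{"hand":0,"travel":[0,-8,-8],"angular":[0,0,0]}]'
python3 - <<'E'
from h import *
im=save('side','s8.png',(200,110,360,230),5); print(index(im,(560.5,-65),209))
for cam in ("side","scene"):
  ctrl.get_image(cam)
  for t in ("door_tab","silicone_lid_mid","jar_tall_mid","jar_short_mid","canister_mid"): print(cam,t,[np.round(p["at"],1).tolist() for p in ctrl.spot_point(cam,t)[:1]])
E
```

```text
clock: 16.8
eef_pos: [517.1, 97.0, 283.8]
tool_rot: [-3.13, -0.02, 0.007]
force: [-0.3, -0.7, -0.3]
width: -0.4
([(354, 62), (356, 63), (352, 64), (350, 67), (348, 69), (358, 72)], 151)
side door_tab [[515.9, 4.6, 201.2]]
side silicone_lid_mid [[607.6, 113.5, 188.4]]
side jar_tall_mid [[574.6, 329.0, 106.0]]
side jar_short_mid [[564.5, 429.1, 96.1]]
side canister_mid [[622.1, -246.4, 112.4]]
scene door_tab [[517.3, 0.8, 203.9]]
scene silicone_lid_mid [[607.2, 114.7, 188.2]]
scene jar_tall_mid [[580.7, 328.1, 107.9]]
scene jar_short_mid [[563.7, 428.9, 93.6]]
scene canister_mid [[624.5, -245.9, 110.6]]
```

View pics/s8.png

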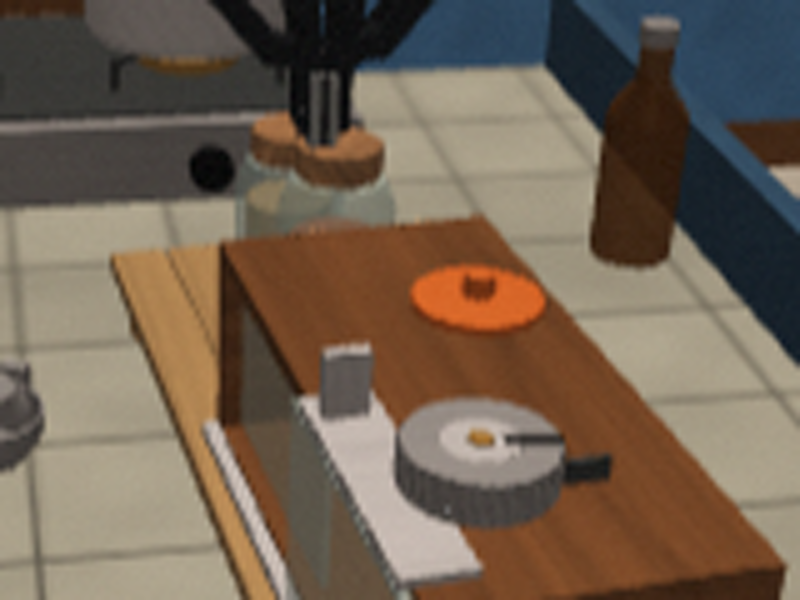

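The door is against its stop, the index is unchanged at about 356°, the bystanders are in place and the arm is clear. Handing in.

```bash
python3 -c "
from h import *
st(); print(ctrl.finish_job())"
```

```text
17.45 [517.4  96.3 283.6] [-3.129 -0.02   0.006] F [-0.3  0.7  0.1] w 0.0
the job is handed in; nothing more can be done
None
```

The collar is loosened to about two full turns and the door is shut against its stop. I handed the job in at 17.5 s; no verdict was reported.

- **Collar:** I rolled it round with the shut fingertips pressed lightly (about 8–12 N) on its top near the rim. The finger slipped by about a quarter, so I corrected as I went from index readings in the side camera. The last reading puts the index line about 10° (0.2 rad) short of the pointer at two turns, inside the 0.6 rad allowed. The line did not move while the door was pushed. The fingertip rose about 5.1 mm, against roughly 5.6 mm expected from the thread.
- **Door:** I pushed the tab from its +y side until it stopped hard at about 16 N, after roughly 100 mm of travel. That matches a starting travel of about 0.07 m. I did not measure the joint value directly, so "fully shut" rests on the hard stop and the tab's position.
- **Other objects:** The lid, jars and canister read within about 5 mm of where they started, which is the detector's own accuracy. I did not re-measure the bowl and press, but the arm never went near them. The arm ended clear, about 80 mm above the work.
- **Disagreements:** The two cameras disagreed by about 4 mm on the tab's position. The trained network's collar height after loosening (202–206 mm) was lower than the 208 mm found by touch, and I went by touch.

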